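# Load the bender spacer and hold the ram flush

### The arm

A 6-joint arm with a two-finger parallel gripper is mounted at the origin on the work surface. World frame = base frame: x ahead of the robot, y to its left, z up, the work surface at z = 0. Lengths are in mm, angles in rad, forces in N, time in s.
With the tool pointing down it reaches from about 400 to 925 mm from the base axis. Payload 12.5 kg.
Tool frame: the origin (TCP) lies midway between the tips of the shut fingers; the grasp point (between the pads) lies 19 mm behind it; z points along the fingers, y is the direction in which the jaws open and shut (so a half turn about z gives the same grasp; the last joint's range is limited). The gripper opens to 95 mm and grips with 3 to 60 N. Pads are 20 mm wide; open, the fingers measure 119 mm over their backs; the gripper's body (75 mm by 180 mm) begins 59 mm behind the grasp point.
Start: joints at [1.15, 0.491, 1.559, -0, 1.092, -0.106], TCP at [193.5, 594.31, 214.661] pointing down, gripper open.
Joint ranges: [-3.1, 3.1], [-0.84, 2.19], [0.05, 2.79], [-1.13, 4.28], [0.06, 2.93], [-2.69, 2.69]. Speed limits (rad/s): [2.22, 2.22, 2.79, 3.14, 3.14, 3.14].

### API

Orientations are given as [roll, pitch, yaw] about the fixed x, y, z axes, in that order (R = Rz(yaw) Ry(pitch) Rx(roll)).
In Python, from cell import * gives the robot as it stands. The module is installed in compiled form; this text tells all that it offers.
- The arm moves only by the tool carry_out, never from a script. Its argument "moves" is a list of rows, each an object of numbers: "dx", "dy", "dz": the shift along the tool's x, y, z in m; "twist": the turn about the tool's z in degrees. A call has 1 to 5 rows; each row is the pose to reach, as a shift and turn from the pose commanded when the call began, along the tool's axes at that moment; what a row does not reach only later rows make up. A row lasts 1/10 s, in which the tool goes at most 50 mm and 8.59 degrees, less where a joint would pass 70% of its speed; a pose out of reach is approached as far as the arm can. A call with a gripper value outside its range is refused whole. "grip" is the finger opening in m, from 0 to 0.0951, set as the call begins (left out, the last holds). The fingers move at their own pace and stop on an object; the grip force is fixed at half the most. Time passes only in rows, so rows that repeat a pose let the fingers close. It gives the time, the measured TCP pose, the force and the opening at its end, in the units of the state.
- state(): the state, without advancing time (a new reading comes with each control period).
- read_camera(name): name is "side" or "top"; returns (picture, depth): 480x640x3 uint8, red, green, blue; 480x640 float32, mm along the optical axis (not along the pixel's ray), 0 where there is no reading.
- camera_info(name): a dict with "mtx" (3x3 intrinsics, pixels), "R" (3x3) and "t" (3): a world point X has camera coordinates R X + t. Camera axes: x right, y down, z forward; pixel columns grow to the right and rows downward; lengths in mm; the calibration is good to about 2 mm. A picture is of the moment at which its call begins. camera_info takes no time and is no camera call.
- job_done(): hands the job in, once; it reports no verdict.
The state is a dict: "t": time; "joints": joint angles; "qvel": joint speeds; "tau": joint torques, N m; "eef_pos": TCP position; "tcp_rot": TCP orientation; "ft_force": force on the tool from outside, world axes, zero at the start; "moment": the same for the moment, N m; "opening": opening from 0.0 (shut) to 1.0 (fully open).
Only numpy, scipy, OpenCV 4.12 (cv2) and the standard library are available. Lean on these libraries where they do the work, as an engineer would, in place of code of your own. Each camera call takes 0.05 s, during which the arm holds its last target. There are 200 camera calls.

### The job

Vent the tube bender by pressing the red release plunger down to its stop and letting it come back up. Then slide the yellow-banded spacer upright down into the gap that is wide enough for it, midway along the jaws and standing on the station's floor, keeping it off the narrow station, whose ram is left alone. Let go of it, push the orange plate of the wide station's sprung ram until the ram, spacer and stop are pressed flush together, and finish while still holding it pressed; leave the can, the tube offcut and the wrench where they are.

Things in the scene. Friction and masses are not known exactly. Their poses are not given: they have to be found in the camera images.
- wide_station: blue ram station with the wide gap, fixed to the bench, on the left or on the right. Floor plate 180 x 90 mm, 12 mm high. x: the way its ram pushes, roughly away from the robot (yaw up to 0.25 rad). From -x: orange push plate, rod through a blue guide, steel ram face, gap, fixed blue stop. The origin lies under the guide's front (+x) face, on the bench. The stations differ only in the stop's place
- wide_gap (a point): middle of its gap, on the floor plate (12 mm above the bench). Gap 30 mm wide along x at rest, between the ram face (-x) and the stop (+x), both 64 mm wide along y with tops 48 mm above the bench; open above and at both ends, its floor painted white. Wide enough for the spacer; pressed flush on it, the ram stands at about 0.008
- wide_push (a point): centre of the rear (-x) face of its orange push plate, 31 mm above the bench; plate 50 mm wide (y), 12 mm thick, from 14 to 48 mm above the bench, moving with the ram; axes as the station. Behind it lie only 8 mm of floor plate (12 mm high), then bare bench
- wide_ram (a joint): slide of its ram, m: 0 at rest, up to 0.014 as the push plate is pushed to +x; the gap closes by as much. A spring drives it back (5 N at 0, 7 N at full travel) as soon as it is let go
- narrow_station: blue ram station with the narrow gap, fixed to the bench, on the left or on the right. Floor plate 180 x 90 mm, 12 mm high. x: the way its ram pushes, roughly away from the robot (yaw up to 0.25 rad). From -x: orange push plate, rod through a blue guide, steel ram face, gap, fixed blue stop. The origin lies under the guide's front (+x) face, on the bench. The stations differ only in the stop's place
- narrow_gap (a point): middle of its gap, on the floor plate (12 mm above the bench). Gap 16 mm wide along x at rest, between the ram face (-x) and the stop (+x), both 64 mm wide along y with tops 48 mm above the bench; open above and at both ends, its floor painted white. Too narrow for the spacer.
- narrow_push (a point): centre of the rear (-x) face of its orange push plate, 31 mm above the bench; plate 50 mm wide (y), 12 mm thick, from 14 to 48 mm above the bench, moving with the ram; axes as the station. Behind it lie only 8 mm of floor plate (12 mm high), then bare bench
- narrow_ram (a joint): slide of its ram, m: 0 at rest, up to 0.014 as the push plate is pushed to +x; the gap closes by as much. A spring drives it back (5 N at 0, 7 N at full travel) as soon as it is let go
- spacer_center (a point): centre of the loose aluminium spacer block with a yellow band near its top, standing upright: 22 mm thick along its x, 45 mm wide along its y, 80 mm tall (z); 0.15 to 0.28 kg. Its centre is 40 mm above its foot. It starts on the bench, to one side of the stations; the valve stands on the other side.
- plunger_top (a point): centre of the flat top of the red mushroom plunger head (38 mm across, top 26 mm across) of the grey pressure-release valve block (75 x 75 x 40 mm, fixed to the bench); 76 mm above the bench when up. z up.
- plunger (a joint): travel of the plunger, m: 0 up, 0.012 at its lower stop; springs back up (3 N at the top, 5 N at the stop)
- can_center (a point): centre of a green can (60 mm across, 130 mm tall) standing on the bench: a bystander
- offcut_center (a point): centre of a short steel tube offcut (64 mm across, 70 mm tall) standing on end: a bystander
- wrench: steel wrench lying on the bench beyond the stations: a bystander; origin on its underside, x along its handle

How it is judged (in metres and radians):
On the way, in this order (a step that is already met when the one before it is completed fails the run):
1. the plunger is pressed down to its stop (value of joint plunger above 0.0108 m), for 0.1 s.
2. the plunger is back up and the spacer stands upright on the floor of the wide gap, let go (x of spacer_center in the frame of wide_gap between -0.008 and 0.008 m and y of spacer_center in the frame of wide_gap between -0.012 and 0.012 m and z of spacer_center in the frame of wide_gap between 0.036 and 0.044 m and angle between spacer_center's own z axis and vertical below 0.12 rad and value of joint plunger below 0.003 m and contact force between the fingers and spacer below 0.1 N), for 0.2 s.
At the end, for the whole second after the job is handed in: Spacer untouched, upright (0.12 rad) on the wide gap's floor, within 12 mm of the jaws' middle; fingers hold the wide ram at least 6.8 mm in (flush is about 8 mm), with over 3 N on the ram and on the spacer; plunger back up (all of step 2 and value of joint wide_ram above 0.0068 m and contact force between wide_ram and spacer above 3 N and contact force between the fingers and wide_ram above 3 N and linear speed of spacer below 0.02 m/s); the arm keeps its last pose, push and grip.
It fails at once if the spacer is pushed against the narrow station (contact force between spacer and narrow_station above 2 N).
It fails at once if the narrow station's ram is pushed (value of joint narrow_ram above 0.004 m).
It fails at once if the can is shifted or knocked over (distance of can_center from where it was at the start of the episode above 0.03 m).
It fails at once if the tube offcut is shifted or knocked over (distance of offcut_center from where it was at the start of the episode above 0.03 m).
It fails at once if the wrench is shifted or knocked over (distance of wrench from where it was at the start of the episode above 0.03 m).
It also fails if it takes over 67 s, if anything falls off the work surface, if the arm or the gripper's body presses on something with over 40 N, if the wrist force passes 120 N, or if a joint passes its speed limit or range.

## Working session

There is one attempt and no reset: what is moved stays moved. The work goes in short steps, Python scripts to look and compute and a tool call to move; the robot and the scene stay as the last step left them, time stands still between calls to the robot, and variables do not carry over. Pictures are saved under pics/ and viewed, about 8 in all and at most 12, crops included, and the job is handed in when it is done.

Besides the shell and the picture viewer there is one more tool, called by a JSON object that holds its "op" and its "data". carry_out: Moves the arm, as the interface text tells. Its arguments: {"type":"object","properties":{"moves":{"type":"array","items":{"type":"object","properties":{"dx":{"type":"number"},"dy":{"type":"number"},"dz":{"type":"number"},"twist":{"type":"number"}}}},"grip":{"type":"number"}},"required":["moves"]}

```bash
mkdir -p pics; python3 - <<'E'
from cell import *
import cv2,numpy as np
s=state();print(s['t'],s['eef_pos'],s['tcp_rot'],s['opening'],s['ft_force'])
for n in('top','side'):
    p,d=read_camera(n);c=camera_info(n);print(n,c['mtx'],c['R'],c['t'])
    cv2.imwrite(f'pics/{n}0.png',p[:,:,::-1]);np.save(f'pics/{n}0.npy',d)
E
```

```text
0.0 [193.39255273 594.07371974 214.06589442] [-3.14051789e+00 -1.08954160e-04  2.82683262e+00] 1.0015791884615775 [-0.1068539   0.03182886  0.26432847]
top [[482.75253817   0.         320.57143929]
 [  0.         482.75253817 237.36894874]
 [  0.           0.           1.        ]] [[-0.0300625  -0.99928424 -0.02296221]
 [-0.99048887  0.03286807 -0.13360946]
 [ 0.13426856  0.01872718 -0.99076801]] [ 33.77841751 633.16398016 843.2264453 ]
side [[538.62612931   0.         320.38563156]
 [  0.         538.62612931 237.27694413]
 [  0.           0.           1.        ]] [[-0.94077726 -0.33885396 -0.01077734]
 [-0.19354795  0.56291353 -0.80353441]
 [ 0.27834753 -0.75386096 -0.59516074]] [581.52352486 192.7272907  939.96050722]
```

View pics/top0.png

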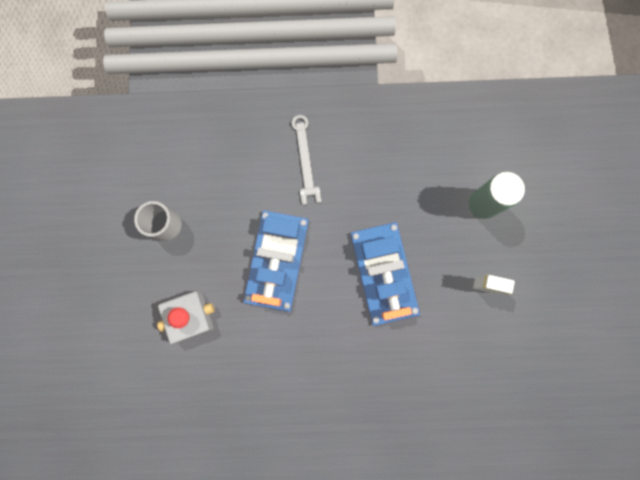

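View pics/side0.png

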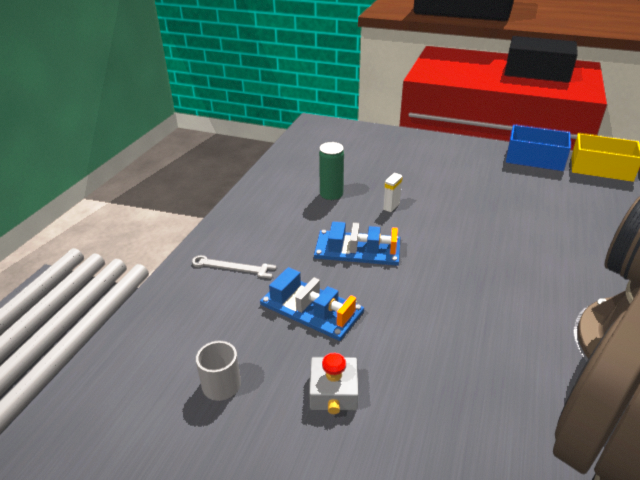

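Top view: the left station is at about (277,260), the right at (385,275), plunger (179,318), spacer (500,285), offcut (157,220), can (507,188). I'll enlarge the stations and the spacer and plunger.

```bash
cat > h.py <<'E'
import numpy as np,cv2
from cell import *
def w(n,u,v,z):
    "world point on pixel ray at height z (mm)"
    c=camera_info(n);R=np.array(c['R']);t=np.array(c['t'])
    o=-R.T@t; d=R.T@np.linalg.inv(c['mtx'])@np.array([u,v,1.])
    return (o+d*(z-o[2])/d[2]).round(1)
def pix(n,X):
    c=camera_info(n);p=np.array(c['mtx'])@(np.array(c['R'])@np.array(X,float)+np.array(c['t']));return (p[:2]/p[2]).round(1)
E
python3 - <<'E'
from h import *
p=cv2.imread('pics/top0.png')
a=cv2.resize(p[205:330,235:425],None,fx=4,fy=4,interpolation=cv2.INTER_CUBIC)
cv2.imwrite('pics/c1.png',a)
b=cv2.resize(p[265:305,470:530],None,fx=6,fy=6,interpolation=cv2.INTER_CUBIC)
c=cv2.resize(p[285:350,150:220],None,fx=5,fy=5,interpolation=cv2.INTER_CUBIC)
o=np.zeros((330,720,3),np.uint8);o[:240,:360]=b;o[:325,365:715]=c
cv2.imwrite('pics/c2.png',o)
# red top and depth-derived spacer top
d=np.load('pics/top0.npy');C=camera_info('top');K=np.array(C['mtx']);R=np.array(C['R']);t=np.array(C['t'])
v,u=np.mgrid[:480,:640];P=np.stack([(u-K[0,2])/K[0,0]*d,(v-K[1,2])/K[1,1]*d,d],-1);W=(P-t)@R
def rect(m,l):
    q=W[m][:,:2].astype(np.float32);print(l,len(q),cv2.minAreaRect(q),W[m].mean(0).round(1))
S=np.zeros((480,640),bool);S[265:305,475:525]=1
rect(S&(W[...,2]>74)&(W[...,2]<88),'spacer')
S[:]=0;S[295:345,150:220]=1;rect(S&(W[...,2]>72)&(W[...,2]<80),'plunger')
E
```

```text
spacer 343 ((538.1053466796875, -293.06524658203125), (45.2005615234375, 22.152387619018555), 75.70223999023438) [ 538.1 -292.6   79.1]
plunger 253 ((498.0899658203125, 267.18023681640625), (31.449596405029297, 33.386268615722656), 13.968278884887695) [497.  267.6  74.8]
```

View pics/c1.png

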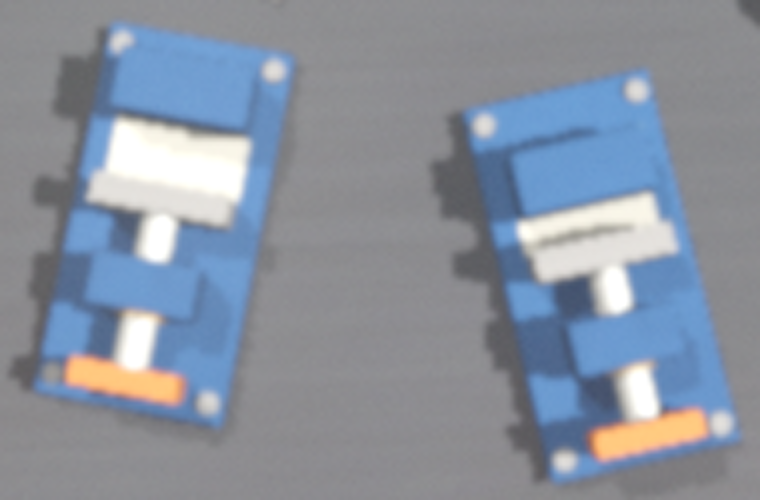

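View pics/c2.png

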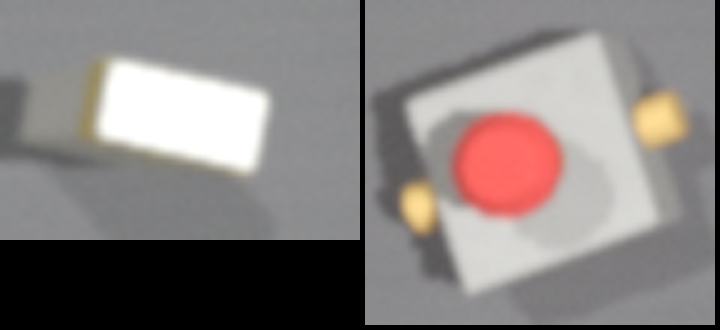

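Left crop: the left station has the wide white gap (c1 about (175,160)), so it is the wide one; its plate corners are at c1 (110,22),(294,55),(222,428),(36,390). The spacer's top is a clean rectangle and the plunger top is centred near (179,318).

```bash
python3 - <<'E'
from h import *
d=np.load('pics/top0.npy');C=camera_info('top');K=np.array(C['mtx']);R=np.array(C['R']);t=np.array(C['t'])
v,u=np.mgrid[:480,:640];P=np.stack([(u-K[0,2])/K[0,0]*d,(v-K[1,2])/K[1,1]*d,d],-1);W=(P-t)@R
Q=np.array([w('top',235+(a+.5)/4-.5,205+(b+.5)/4-.5,12) for a,b in[(110,22),(294,55),(222,428),(36,390)]])[:,:2]
print(Q,[np.linalg.norm(Q[i]-Q[i-1]).round(1) for i in range(4)])
r=cv2.minAreaRect(Q.astype(np.float32));print(r)
L=(Q[0]+Q[1]-Q[2]-Q[3]);yaw=np.arctan2(L[1],L[0]);print('yaw',yaw,np.degrees(yaw))
ex=np.array([np.cos(yaw),np.sin(yaw)]);ey=np.array([-ex[1],ex[0]]);c=Q.mean(0)
m=(W[...,2]>45)&(W[...,2]<51)&(abs((W[...,:2]-c)@ex)<100)&(abs((W[...,:2]-c)@ey)<50)
q=W[m][:,:2]-c;X=q@ex;Y=q@ey
h,e=np.histogram(X,bins=np.arange(-92,92,3));print([(int(a),int(n)) for a,n in zip(e,h) if n])
for lo,hi in[(-95,-60),(-50,-5),(-5,22),(30,80)]:
    k=(X>lo)&(X<hi);print(lo,X[k].min().round(1),X[k].max().round(1),Y[k].min().round(1),Y[k].max().round(1))
print(pix('top',[497,267,76]))
# same from pixel edges: ram face top front edge / stop top rear edge at z=48
for a,b in[(92,170),(238,205),(230,228),(85,200),(110,107),(243,130),(66,380),(182,404)]:
    p=w('top',235+(a+.5)/4-.5,205+(b+.5)/4-.5,48)[:2]-c;print((a,b),(p@ex).round(1),(p@ey).round(1))
E
```

```text
[[694.6 124.9]
 [675.5  37. ]
 [500.4  75.3]
 [520.5 162.1]] [np.float64(178.0), np.float64(90.0), np.float64(179.2), np.float64(89.1)]
((597.473876953125, 99.9795913696289), (89.9511947631836, 179.23960876464844), 77.74065399169922)
yaw -0.2129309555360386 -12.200045079902804
[(-83, 31), (-80, 43), (-77, 46), (-74, 43), (-71, 14), (-47, 15), (-44, 43), (-41, 40), (-38, 42), (-35, 42), (-32, 44), (-29, 43), (-26, 38), (-23, 38), (-2, 1), (1, 53), (4, 53), (7, 53), (10, 47), (13, 32), (43, 22), (46, 48), (49, 52), (52, 50), (55, 52), (58, 49), (61, 49), (64, 55), (67, 51), (70, 47), (73, 29)]
-95 -82.0 -70.0 -23.6 25.9
-50 -45.8 -20.0 -24.0 25.8
-5 1.0 15.0 -31.3 32.6
30 44.5 74.7 -31.7 32.3
[177.  317.6]
(92, 170) 14.7 33.1
(238, 205) 10.9 -35.6
(230, 228) -0.1 -34.0
(85, 200) 0.6 33.5
(110, 107) 44.7 30.7
(243, 130) 45.1 -31.3
(66, 380) -80.6 25.7
(182, 404) -81.6 -27.8
```

```bash
cat >> h.py <<'E'
def go(x,y,z,ya=None):
    "moves row (m, deg) to a TCP target (mm), tool y axis along world angle ya (deg)"
    s=state();p=np.array(s['eef_pos']);yaw=s['tcp_rot'][2];c,sn=np.cos(yaw),np.sin(yaw)
    D=np.array([x,y,z])-p;cur=np.degrees(yaw)-90
    tw=0 if ya is None else -((ya-cur+90)%180-90)
    print('t',s['t'],'pos',p.round(1),'ya',round(cur,2),'rp',np.round(s['tcp_rot'][:2],4),'q',np.round(s['joints'],2),'F',np.round(s['ft_force'],1),'op',round(s['opening']*95.1,1))
    print('row dx %.4f dy %.4f dz %.4f twist %.2f'%((D[0]*c+D[1]*sn)/1e3,(D[0]*sn-D[1]*c)/1e3,-D[2]/1e3,tw))
E
python3 -c "
from h import *
go(497,267.3,120,72)
print(w('top',507,188,130),w('top',155,213,70))"
```

```text
t 0.1 pos [193.4 594.1 214.1] ya 71.96 rp [-3.1406e+00 -1.0000e-04] q [ 1.15  0.49  1.56  0.    1.09 -0.11] F [-0.5 -0.7  0.6] op 95.1
row dx -0.3899 dy -0.2167 dz 0.0941 twist -0.04
[ 694.6 -300.   130. ] [684.5 310.8  70. ]
```

{"op": "carry_out", "data": {"moves": [{"dx":-0.2,"dy":-0.111,"dz":0.03},{"dx":-0.2,"dy":-0.111,"dz":0.03},{"dx":-0.2,"dy":-0.111,"dz":0.03},{"dx":-0.2,"dy":-0.111,"dz":0.03},{"dx":-0.2,"dy":-0.111,"dz":0.03}], "grip": 0}}

```text
schema error: expected keys dx, dy, dz, twist
```

```bash
python3 -c "
from h import *
go(497,267.3,110,72)"
```

```text
t 0.1 pos [193.4 594.1 214.1] ya 71.96 rp [-3.1406e+00 -1.0000e-04] q [ 1.15  0.49  1.56  0.    1.09 -0.11] F [-0.5 -0.7  0.6] op 95.1
row dx -0.3899 dy -0.2167 dz 0.1041 twist -0.04
```

{"op": "carry_out", "data": {"moves": [{"dx":-0.2,"dy":-0.111,"dz":0.03,"twist":0},{"dx":-0.2,"dy":-0.111,"dz":0.03,"twist":0},{"dx":-0.2,"dy":-0.111,"dz":0.03,"twist":0},{"dx":-0.2,"dy":-0.111,"dz":0.03,"twist":0},{"dx":-0.2,"dy":-0.111,"dz":0.03,"twist":0}], "grip": 0}}

```text
t: 0.6
eef_pos: [350.8, 424.4, 184.1]
tcp_rot: [-3.141, -0.0, 2.825]
ft_force: [0.0, 1.0, 0.6]
opening: 0.634
```

```bash
python3 -c "
from h import *
go(497,267.3,110,72)"
```

```text
t 0.6 pos [350.8 424.4 184.1] ya 71.88 rp [-3.1407e+00 -2.0000e-04] q [ 0.76  0.42  1.78 -0.    0.94 -0.49] F [0.  1.  0.6] op 60.3
row dx -0.1878 dy -0.1038 dz 0.0741 twist -0.12
```

{"op": "carry_out", "data": {"moves": [{"dx":-0.188,"dy":-0.104,"dz":0.074,"twist":0},{"dx":-0.188,"dy":-0.104,"dz":0.074,"twist":0},{"dx":-0.188,"dy":-0.104,"dz":0.074,"twist":0},{"dx":-0.188,"dy":-0.104,"dz":0.074,"twist":0},{"dx":-0.188,"dy":-0.104,"dz":0.074,"twist":0}], "grip": 0}}

```text
t: 1.1
eef_pos: [497.4, 267.0, 109.2]
tcp_rot: [-3.141, -0.001, 2.825]
ft_force: [-0.5, 1.3, 0.4]
opening: 0.215
```

{"op": "carry_out", "data": {"moves": [{"dx":0,"dy":0,"dz":0,"twist":0},{"dx":0,"dy":0,"dz":0,"twist":0}]}}

```text
t: 1.3
eef_pos: [495.7, 269.5, 110.3]
tcp_rot: [-3.141, -0.001, 2.825]
ft_force: [-0.0, -0.1, 0.9]
opening: 0.051
```

```bash
python3 -c "
from h import *
go(497,267.3,80,72)
p,d=read_camera('side');cv2.imwrite('pics/s1.png',cv2.resize(p[250:440,240:440,::-1],None,fx=3,fy=3))"
```

```text
t 1.3 pos [495.7 269.5 110.3] ya 71.89 rp [-3.1411e+00 -9.0000e-04] q [ 0.38  0.53  1.82  0.    0.79 -0.87] F [-0.  -0.1  0.9] op 4.9
row dx -0.0019 dy -0.0017 dz 0.0303 twist -0.11
```

View pics/s1.png

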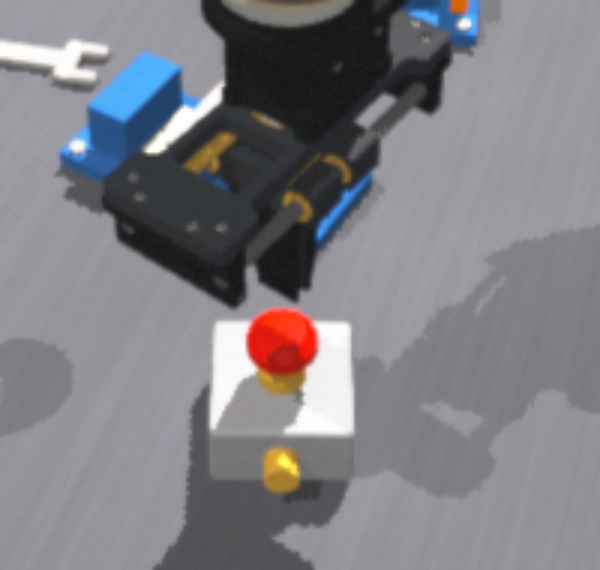

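The nearly shut fingers hang right over the red head (crop (275,290) over (282,335)). Descend and press.

{"op": "carry_out", "data": {"moves": [{"dx":-0.002,"dy":-0.002,"dz":0.015,"twist":0},{"dx":-0.002,"dy":-0.002,"dz":0.03,"twist":0},{"dx":-0.002,"dy":-0.002,"dz":0.036,"twist":0},{"dx":-0.002,"dy":-0.002,"dz":0.04,"twist":0},{"dx":-0.002,"dy":-0.002,"dz":0.043,"twist":0}], "grip": 0}}

```text
t: 1.85
eef_pos: [496.7, 268.0, 68.1]
tcp_rot: [3.141, 0.0, 2.828]
ft_force: [-2.6, 0.9, 3.6]
opening: 0.004
```

{"op": "carry_out", "data": {"moves": [{"dx":0,"dy":0,"dz":0.001,"twist":0},{"dx":0,"dy":0,"dz":0.002,"twist":0},{"dx":0,"dy":0,"dz":0.0025,"twist":0},{"dx":0,"dy":0,"dz":0.0025,"twist":0}]}}

```text
t: 2.25
eef_pos: [497.4, 267.4, 65.4]
tcp_rot: [3.141, 0.001, 2.827]
ft_force: [-0.8, 3.2, 4.6]
opening: 0.004
```

{"op": "carry_out", "data": {"moves": [{"dx":0,"dy":0,"dz":0.001,"twist":0},{"dx":0,"dy":0,"dz":0.002,"twist":0},{"dx":0,"dy":0,"dz":0.002,"twist":0}]}}

```text
t: 2.55
eef_pos: [497.4, 267.4, 64.2]
tcp_rot: [3.141, 0.001, 2.827]
ft_force: [-4.2, 1.6, 14.7]
opening: 0.005
```

{"op": "carry_out", "data": {"moves": [{"dx":0,"dy":0,"dz":0.0005,"twist":0},{"dx":0,"dy":0,"dz":0.001,"twist":0},{"dx":0,"dy":0,"dz":0.001,"twist":0}]}}

```text
t: 2.85
eef_pos: [497.5, 267.4, 64.1]
tcp_rot: [3.14, 0.001, 2.827]
ft_force: [-7.6, 0.3, 26.3]
opening: 0.0
```

The force jumped to 26 N at z=64, so the stop is reached. Retract and open.

{"op": "carry_out", "data": {"moves": [{"dx":0,"dy":0,"dz":-0.05,"twist":0},{"dx":0,"dy":0,"dz":-0.1,"twist":0},{"dx":0,"dy":0,"dz":-0.14,"twist":0},{"dx":0,"dy":0,"dz":-0.14,"twist":0}], "grip": 0.06}}

```text
t: 3.25
eef_pos: [499.1, 267.7, 207.1]
tcp_rot: [3.136, 0.007, 2.827]
ft_force: [-0.3, 0.1, 0.0]
opening: 0.283
```

```bash
python3 -c "
from h import *
go(538,-293,200,-14.3)"
```

```text
t 3.25 pos [499.1 267.7 207.1] ya 71.96 rp [3.1363 0.007 ] q [ 0.38  0.41  1.72 -0.    1.   -0.88] F [-0.3  0.1  0. ] op 26.9
row dx -0.2106 dy -0.5211 dz 0.0071 twist 86.26
```

{"op": "carry_out", "data": {"moves": [{"dx":-0.09,"dy":-0.22,"dz":0,"twist":42},{"dx":-0.09,"dy":-0.22,"dz":0,"twist":42},{"dx":-0.09,"dy":-0.22,"dz":0,"twist":42},{"dx":-0.09,"dy":-0.22,"dz":0,"twist":42},{"dx":-0.09,"dy":-0.22,"dz":0,"twist":42}]}}

```text
t: 3.75
eef_pos: [514.2, 27.4, 201.1]
tcp_rot: [-3.14, -0.0, 2.087]
ft_force: [1.0, 0.1, -0.4]
opening: 0.623
```

```bash
python3 -c "
from h import *
go(538,-293,200,-14.3)"
```

```text
t 3.75 pos [514.2  27.4 201.1] ya 29.56 rp [-3.1405e+00 -2.0000e-04] q [-0.07  0.35  1.84 -0.    0.95 -0.59] F [ 1.   0.1 -0.4] op 59.3
row dx -0.2904 dy -0.1374 dz 0.0011 twist 43.86
```

{"op": "carry_out", "data": {"moves": [{"dx":-0.22,"dy":-0.104,"dz":0,"twist":42},{"dx":-0.22,"dy":-0.104,"dz":0,"twist":42},{"dx":-0.22,"dy":-0.104,"dz":0,"twist":42},{"dx":-0.22,"dy":-0.104,"dz":0,"twist":42},{"dx":-0.22,"dy":-0.104,"dz":0,"twist":42}]}}

```text
t: 4.25
eef_pos: [533.8, -215.2, 200.9]
tcp_rot: [-3.14, 0.0, 1.354]
ft_force: [0.2, 0.3, -0.7]
opening: 0.631
```

```bash
python3 -c "
from h import *
go(538,-293,110,-14.3)"
```

```text
t 4.25 pos [ 533.8 -215.2  200.9] ya -12.44 rp [-3.1404e+00  1.0000e-04] q [-0.5   0.44  1.7  -0.    1.01 -0.28] F [ 0.2  0.3 -0.7] op 60.0
row dx -0.0751 dy 0.0208 dz 0.0909 twist 1.86
```

{"op": "carry_out", "data": {"moves": [{"dx":-0.045,"dy":0.012,"dz":0,"twist":1.9},{"dx":-0.075,"dy":0.021,"dz":0,"twist":1.9},{"dx":-0.075,"dy":0.021,"dz":0.04,"twist":1.9},{"dx":-0.075,"dy":0.021,"dz":0.08,"twist":1.9},{"dx":-0.075,"dy":0.021,"dz":0.091,"twist":1.9}]}}

```text
t: 4.75
eef_pos: [537.2, -289.5, 106.4]
tcp_rot: [-3.135, -0.002, 1.327]
ft_force: [-0.7, 0.5, -0.3]
opening: 0.627
```

{"op": "carry_out", "data": {"moves": [{"dx":0,"dy":0,"dz":0,"twist":0},{"dx":0,"dy":0,"dz":0,"twist":0}]}}

```text
t: 4.95
eef_pos: [539.9, -290.3, 112.2]
tcp_rot: [3.14, 0.0, 1.328]
ft_force: [0.3, -0.5, 0.2]
opening: 0.633
```

```bash
python3 -c "
from h import *
go(538.1,-293,42,-14.3)
p,d=read_camera('side');print(pix('side',[538,-293,80]));cv2.imwrite('pics/s2.png',cv2.resize(p[80:280,290:490,::-1],None,fx=3,fy=3))"
```

```text
t 4.95 pos [ 539.9 -290.3  112.2] ya -13.92 rp [3.1405e+00 4.0000e-04] q [-0.6   0.59  1.69 -0.    0.86 -0.36] F [ 0.3 -0.5  0.2] op 60.2
row dx -0.0030 dy -0.0011 dz 0.0702 twist 0.38
[394.5 177.3]
```

View pics/s2.png

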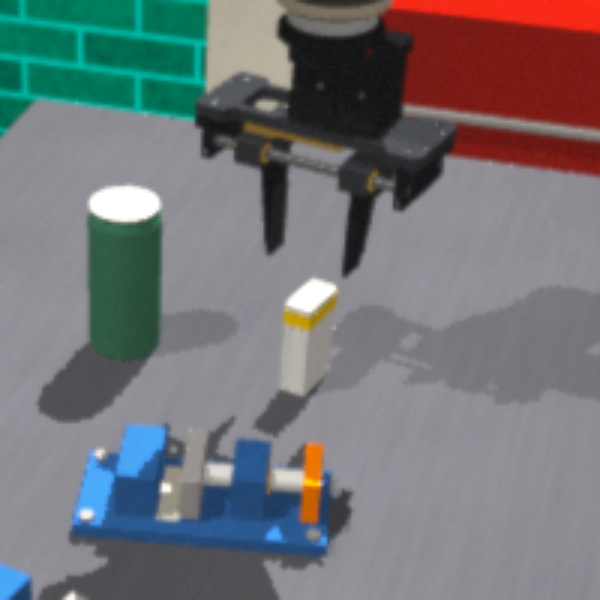

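The open fingers (crop (272,250) and (348,270)) straddle the spacer's top at (311,295), with their axis across its thickness. Descend and grip.

{"op": "carry_out", "data": {"moves": [{"dx":-0.003,"dy":-0.001,"dz":0.0,"twist":0.4},{"dx":-0.003,"dy":-0.001,"dz":0.02,"twist":0.4},{"dx":-0.003,"dy":-0.001,"dz":0.05,"twist":0.4},{"dx":-0.003,"dy":-0.001,"dz":0.07,"twist":0.4},{"dx":-0.003,"dy":-0.001,"dz":0.07,"twist":0.4}]}}

```text
t: 5.5
eef_pos: [536.9, -292.4, 39.9]
tcp_rot: [-3.139, -0.001, 1.32]
ft_force: [-0.2, -0.6, -0.3]
opening: 0.631
```

{"op": "carry_out", "data": {"moves": [{"dx":0,"dy":0,"dz":0,"twist":0},{"dx":0,"dy":0,"dz":0,"twist":0},{"dx":0,"dy":0,"dz":0,"twist":0},{"dx":0,"dy":0,"dz":0,"twist":0},{"dx":0,"dy":0,"dz":0,"twist":0}], "grip": 0.01}}

```text
t: 6.0
eef_pos: [537.8, -292.9, 41.6]
tcp_rot: [3.141, 0.0, 1.321]
ft_force: [0.5, 0.3, -0.2]
opening: 0.269
```

{"op": "carry_out", "data": {"moves": [{"dx":0,"dy":0,"dz":0,"twist":0},{"dx":0,"dy":0,"dz":0,"twist":0},{"dx":0,"dy":0,"dz":0,"twist":0}]}}

```text
t: 6.3
eef_pos: [537.7, -292.9, 41.5]
tcp_rot: [3.141, 0.0, 1.321]
ft_force: [-0.3, 0.1, 6.8]
opening: 0.228
```

```bash
python3 -c "
from h import *
go(538.1,-293,42,-14.3)"
```

```text
t 6.3 pos [ 537.7 -292.9   41.5] ya -14.34 rp [3.1411e+00 1.0000e-04] q [-0.61  0.68  1.74  0.    0.72 -0.36] F [-0.3  0.1  6.8] op 21.7
row dx -0.0000 dy 0.0004 dz -0.0005 twist -0.04
```

{"op": "carry_out", "data": {"moves": [{"dx":0,"dy":0,"dz":-0.03,"twist":0},{"dx":0,"dy":0,"dz":-0.07,"twist":0},{"dx":0,"dy":0,"dz":-0.11,"twist":0},{"dx":0,"dy":0,"dz":-0.12,"twist":0},{"dx":0,"dy":0,"dz":-0.12,"twist":0}]}}

```text
t: 6.8
eef_pos: [537.8, -292.9, 162.0]
tcp_rot: [3.14, 0.001, 1.321]
ft_force: [-0.0, 0.5, -2.9]
opening: 0.226
```

```bash
python3 -c "
from h import *
go(627.2,93.9,160,-12.2)"
```

```text
t 6.8 pos [ 537.8 -292.9  162. ] ya -14.33 rp [3.1396e+00 6.0000e-04] q [-0.61  0.53  1.65  0.    0.96 -0.36] F [-0.   0.5 -2.9] op 21.5
row dx 0.3969 dy -0.0092 dz 0.0020 twist -2.13
```

{"op": "carry_out", "data": {"moves": [{"dx":0.03,"dy":-0.001,"dz":0,"twist":-0.5},{"dx":0.07,"dy":-0.002,"dz":0,"twist":-1},{"dx":0.11,"dy":-0.003,"dz":0,"twist":-1},{"dx":0.155,"dy":-0.004,"dz":0,"twist":-1},{"dx":0.2,"dy":-0.005,"dz":0,"twist":-1}]}}

```text
t: 7.3
eef_pos: [581.5, -96.0, 158.6]
tcp_rot: [-3.138, -0.0, 1.337]
ft_force: [0.4, 0.1, -3.3]
opening: 0.226
```

{"op": "carry_out", "data": {"moves": [{"dx":0.045,"dy":-0.001,"dz":0,"twist":-0.5},{"dx":0.09,"dy":-0.002,"dz":0,"twist":-1},{"dx":0.13,"dy":-0.003,"dz":0,"twist":-1.1},{"dx":0.165,"dy":-0.004,"dz":0,"twist":-1.1},{"dx":0.195,"dy":-0.004,"dz":0,"twist":-1.1}]}}

```text
t: 7.8
eef_pos: [622.5, 94.9, 158.4]
tcp_rot: [-3.138, 0.001, 1.358]
ft_force: [0.4, -0.4, -2.0]
opening: 0.23
```

{"op": "carry_out", "data": {"moves": [{"dx":0,"dy":0,"dz":0,"twist":0},{"dx":0,"dy":0,"dz":0,"twist":0}]}}

```text
t: 8.0
eef_pos: [622.5, 93.3, 158.8]
tcp_rot: [-3.138, 0.001, 1.359]
ft_force: [0.0, 0.7, -3.0]
opening: 0.231
```

```bash
python3 -c "
from h import *
go(627.2,93.9,120,-12.2)"
```

```text
t 8.0 pos [622.5  93.3 158.8] ya -12.16 rp [-3.1383e+00  1.0000e-03] q [ 0.04  0.56  1.61 -0.    0.98  0.26] F [ 0.   0.7 -3. ] op 22.0
row dx 0.0016 dy 0.0045 dz 0.0388 twist 0.04
```

{"op": "carry_out", "data": {"moves": [{"dx":0.002,"dy":0.0045,"dz":0.02,"twist":0},{"dx":0.002,"dy":0.0045,"dz":0.04,"twist":0},{"dx":0.002,"dy":0.0045,"dz":0.053,"twist":0},{"dx":0.002,"dy":0.0045,"dz":0.053,"twist":0},{"dx":0.002,"dy":0.0045,"dz":0.053,"twist":0}]}}

```text
t: 8.5
eef_pos: [628.2, 93.3, 108.1]
tcp_rot: [-3.141, 0.0, 1.357]
ft_force: [0.8, 0.8, -1.7]
opening: 0.229
```

```bash
python3 - <<'E'
from h import *
go(627.2,93.9,60,-12.2)
p,d=read_camera('side');p=np.ascontiguousarray(p[:,:,::-1])
# predicted foot corners if lowered straight onto the floor, gap corners
s=state()['eef_pos']
f=3;o=(215,190)
im=cv2.resize(p[190:350,215:395],None,fx=4,fy=4,interpolation=cv2.INTER_CUBIC)
a=np.radians(-12.2);ex=np.array([np.cos(a),np.sin(a)]);ey=np.array([-ex[1],ex[0]])
def draw(c,hx,hy,z,col):
    P=[(pix('side',[*(np.array(c)+sx*hx*ex+sy*hy*ey),z])-o)*4 for sx,sy in((-1,-1),(1,-1),(1,1),(-1,1))]
    cv2.polylines(im,[np.int32(P)],True,col,1)
draw([627.2,93.9],15,32,48,(0,255,0));draw(s[:2],11,22.5,s[2]-41.5,(0,0,255))
cv2.imwrite('pics/s3.png',im)
E
```

```text
t 8.5 pos [628.2  93.3 108.1] ya -12.28 rp [-3.1412e+00  1.0000e-04] q [0.04 0.62 1.64 0.   0.88 0.26] F [ 0.8  0.8 -1.7] op 21.8
row dx 0.0004 dy -0.0011 dz 0.0481 twist -0.08
```

View pics/s3.png

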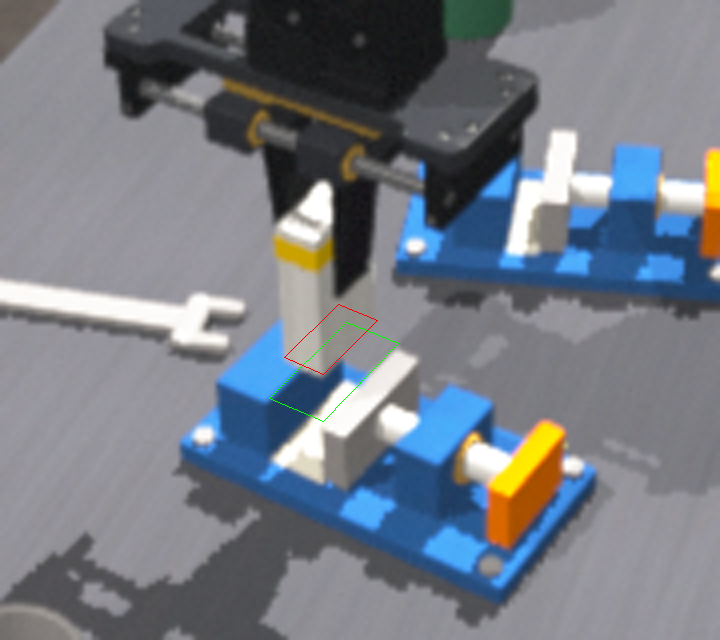

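The predicted gap outline (green) lies on the real gap, and the spacer's foot matches the red one. Lower in stages and watch the force.

{"op": "carry_out", "data": {"moves": [{"dx":0,"dy":-0.001,"dz":0.01,"twist":0},{"dx":0,"dy":-0.001,"dz":0.02,"twist":0},{"dx":0,"dy":-0.001,"dz":0.03,"twist":0},{"dx":0,"dy":-0.001,"dz":0.04,"twist":0},{"dx":0,"dy":-0.001,"dz":0.047,"twist":0}]}}

```text
t: 9.05
eef_pos: [626.9, 94.1, 59.8]
tcp_rot: [-3.141, 0.0, 1.357]
ft_force: [0.5, -0.3, -2.0]
opening: 0.228
```

{"op": "carry_out", "data": {"moves": [{"dx":0,"dy":0,"dz":0,"twist":0},{"dx":0,"dy":0,"dz":0,"twist":0}]}}

```text
t: 9.25
eef_pos: [627.3, 94.1, 61.0]
tcp_rot: [-3.141, -0.0, 1.357]
ft_force: [-0.6, 0.3, -1.5]
opening: 0.229
```

```bash
python3 -c "
from h import *
go(627.2,93.9,54,-12.2)"
```

```text
t 9.25 pos [627.3  94.1  61. ] ya -12.24 rp [-3.1415 -0.    ] q [0.04 0.68 1.67 0.   0.79 0.26] F [-0.6  0.3 -1.5] op 21.8
row dx -0.0002 dy -0.0000 dz 0.0070 twist -0.04
```

{"op": "carry_out", "data": {"moves": [{"dx":0,"dy":0,"dz":0.003,"twist":0},{"dx":0,"dy":0,"dz":0.005,"twist":0},{"dx":0,"dy":0,"dz":0.0065,"twist":0},{"dx":0,"dy":0,"dz":0.0065,"twist":0}]}}

```text
t: 9.65
eef_pos: [627.2, 94.1, 54.5]
tcp_rot: [-3.141, -0.0, 1.357]
ft_force: [-0.5, 0.5, -2.4]
opening: 0.23
```

{"op": "carry_out", "data": {"moves": [{"dx":0,"dy":0,"dz":0.0007,"twist":0},{"dx":0,"dy":0,"dz":0.0007,"twist":0}]}}

```text
t: 9.85
eef_pos: [627.2, 94.1, 53.9]
tcp_rot: [3.142, -0.0, 1.357]
ft_force: [0.3, -0.1, -2.2]
opening: 0.232
```

{"op": "carry_out", "data": {"moves": [{"dx":0,"dy":0,"dz":0.0005,"twist":0},{"dx":0,"dy":0,"dz":0.001,"twist":0},{"dx":0,"dy":0,"dz":0.001,"twist":0}]}}

```text
t: 10.15
eef_pos: [627.3, 94.1, 53.5]
tcp_rot: [3.141, -0.0, 1.357]
ft_force: [-1.8, -0.2, 4.8]
opening: 0.228
```

On the floor (force +4.8 N at z=53.5, as expected). Release and lift.

{"op": "carry_out", "data": {"moves": [{"dx":0,"dy":0,"dz":0,"twist":0},{"dx":0,"dy":0,"dz":0,"twist":0},{"dx":0,"dy":0,"dz":0,"twist":0},{"dx":0,"dy":0,"dz":0,"twist":0},{"dx":0,"dy":0,"dz":0,"twist":0}], "grip": 0.07}}

```text
t: 10.65
eef_pos: [627.2, 94.1, 52.9]
tcp_rot: [-3.142, -0.0, 1.357]
ft_force: [0.5, 0.5, 0.1]
opening: 0.592
```

{"op": "carry_out", "data": {"moves": [{"dx":0,"dy":0,"dz":-0.02,"twist":0},{"dx":0,"dy":0,"dz":-0.06,"twist":0},{"dx":0,"dy":0,"dz":-0.1,"twist":0},{"dx":0,"dy":0,"dz":-0.12,"twist":0},{"dx":0,"dy":0,"dz":-0.12,"twist":0}]}}

```text
t: 11.15
eef_pos: [628.4, 94.2, 176.2]
tcp_rot: [3.136, -0.001, 1.357]
ft_force: [0.4, 0.1, -0.6]
opening: 0.739
```

```bash
python3 - <<'E'
from h import *
a=np.radians(-12.2);ex=np.array([np.cos(a),np.sin(a)]);c=np.array([597.75,99.8])+.4*np.array([-ex[1],ex[0]])
t=c-125*ex;print(t,c-92*ex)
go(*t,170,77.8)
E
```

```text
[475.65754313 126.60656591] [507.91226764 119.63284763]
t 11.15 pos [628.4  94.2 176.2] ya -12.23 rp [ 3.1364e+00 -1.5000e-03] q [0.04 0.54 1.58 0.   1.02 0.26] F [ 0.4  0.1 -0.6] op 70.2
row dx -0.0007 dy -0.1561 dz 0.0062 twist 89.97
```

{"op": "carry_out", "data": {"moves": [{"dx":0,"dy":-0.05,"dz":0,"twist":-8},{"dx":0,"dy":-0.1,"dz":0,"twist":-16},{"dx":0,"dy":-0.156,"dz":0,"twist":-24},{"dx":0,"dy":-0.156,"dz":0,"twist":-32},{"dx":0,"dy":-0.156,"dz":0,"twist":-40}], "grip": 0}}

```text
t: 11.65
eef_pos: [472.8, 127.6, 172.4]
tcp_rot: [-3.14, -0.001, 2.062]
ft_force: [0.2, 0.3, -0.1]
opening: 0.373
```

{"op": "carry_out", "data": {"moves": [{"dx":0,"dy":0,"dz":0,"twist":-8},{"dx":0,"dy":0,"dz":0,"twist":-16},{"dx":0,"dy":0,"dz":0,"twist":-24},{"dx":0,"dy":0,"dz":0,"twist":-32},{"dx":0,"dy":0,"dz":0,"twist":-40}]}}

```text
t: 12.15
eef_pos: [474.3, 127.1, 171.9]
tcp_rot: [-3.141, -0.001, 2.759]
ft_force: [0.5, -0.4, 0.1]
opening: 0.01
```

{"op": "carry_out", "data": {"moves": [{"dx":0,"dy":0,"dz":0,"twist":-6},{"dx":0,"dy":0,"dz":0,"twist":-10},{"dx":0,"dy":0,"dz":0,"twist":-10},{"dx":0,"dy":0,"dz":0,"twist":-10}]}}

```text
t: 12.55
eef_pos: [474.5, 127.1, 172.3]
tcp_rot: [-3.141, -0.001, 2.926]
ft_force: [-0.7, -0.1, -0.2]
opening: 0.005
```

```bash
python3 - <<'E'
from h import *
go(475.7,126.6,24,77.8)
d=read_camera('top');p,d=d
C=camera_info('top');K=np.array(C['mtx']);R=np.array(C['R']);t=np.array(C['t'])
v,u=np.mgrid[:480,:640];P=np.stack([(u-K[0,2])/K[0,0]*d,(v-K[1,2])/K[1,1]*d,d],-1);W=(P-t)@R
m=(abs(W[...,2]-92)<6)&(np.hypot(W[...,0]-627,W[...,1]-94)<40)
print(m.sum(),cv2.minAreaRect(W[m][:,:2].astype(np.float32)) if m.sum()>10 else '',W[m].mean(0))
m=(abs(W[...,2]-76)<5)&(np.hypot(W[...,0]-497,W[...,1]-267)<25)
print('plunger',m.sum(),np.median(W[m],0))
p,_=read_camera('side')
cv2.imwrite('pics/s4.png',cv2.resize(p[150:350,200:450,::-1],None,fx=3,fy=3))
E
```

```text
t 12.55 pos [474.5 127.1 172.3] ya 77.64 rp [-3.1413e+00 -1.0000e-03] q [ 0.13  0.36  1.93  0.    0.86 -1.23] F [-0.7 -0.1 -0.2] op 0.5
row dx -0.0013 dy -0.0003 dz 0.1483 twist -0.16
333 ((626.2321166992188, 93.63621520996094), (45.36458969116211, 22.371891021728516), 78.36014556884766) [626.22213324  93.23685013  90.88678291]
plunger 0 [nan nan nan]
  return _methods._mean(a, axis=axis, dtype=dtype,
  ret = um.true_divide(
```

View pics/s4.png

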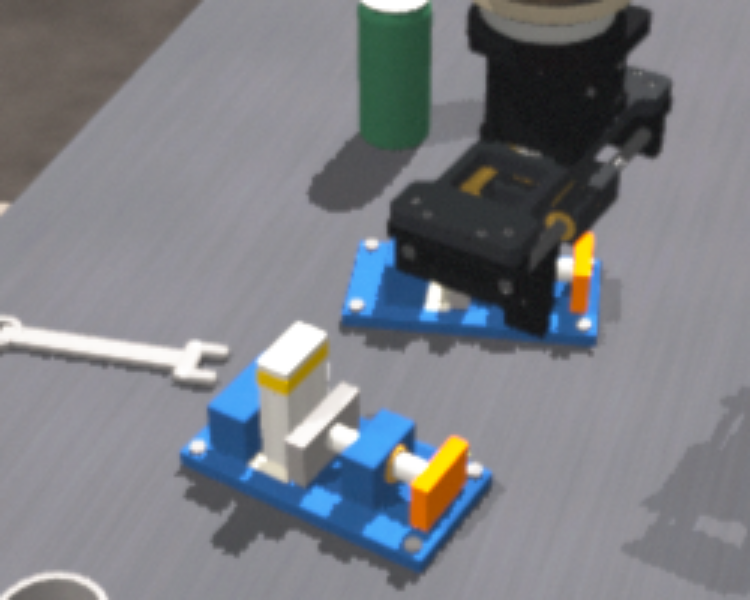

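The spacer stands upright in the wide gap (top at crop (295,345), 1 mm off the estimated middle). Descend behind the orange plate.

{"op": "carry_out", "data": {"moves": [{"dx":-0.001,"dy":0,"dz":0.045,"twist":0},{"dx":-0.001,"dy":0,"dz":0.09,"twist":0},{"dx":-0.001,"dy":0,"dz":0.12,"twist":0},{"dx":-0.001,"dy":0,"dz":0.14,"twist":0},{"dx":-0.001,"dy":0,"dz":0.148,"twist":0}]}}

```text
t: 13.15
eef_pos: [474.9, 126.8, 23.1]
tcp_rot: [-3.141, -0.003, 2.927]
ft_force: [-0.3, 0.4, 0.7]
opening: 0.006
```

{"op": "carry_out", "data": {"moves": [{"dx":-0.01,"dy":0,"dz":0,"twist":0},{"dx":-0.02,"dy":0,"dz":0,"twist":0},{"dx":-0.025,"dy":0,"dz":0,"twist":0},{"dx":-0.025,"dy":0,"dz":0,"twist":0}]}}

```text
t: 13.55
eef_pos: [501.5, 121.5, 25.8]
tcp_rot: [3.141, 0.002, 2.927]
ft_force: [-0.3, -0.2, -0.9]
opening: 0.004
```

```bash
python3 - <<'E'
from h import *
go(507.9,119.6,24,77.8)
p,d=read_camera('side')
C=camera_info('side');K=np.array(C['mtx']);R=np.array(C['R']);t=np.array(C['t'])
v,u=np.mgrid[:480,:640];P=np.stack([(u-K[0,2])/K[0,0]*d,(v-K[1,2])/K[1,1]*d,d],-1);W=(P-t)@R
m=(W[...,2]>50)&(W[...,2]<95)&(np.hypot(W[...,0]-497,W[...,1]-267)<25)
print('plunger',m.sum(),W[m].max(0) if m.any() else '')
E
```

```text
t 13.55 pos [501.5 121.5  25.8] ya 77.73 rp [3.1408e+00 2.2000e-03] q [ 0.11  0.62  1.99  0.    0.53 -1.25] F [-0.3 -0.2 -0.9] op 0.3
row dx -0.0066 dy -0.0005 dz 0.0018 twist -0.07
plunger 432 [515.9712684  291.44710826  78.65709423]
```

{"op": "carry_out", "data": {"moves": [{"dx":-0.003,"dy":0,"dz":0.001,"twist":0},{"dx":-0.006,"dy":0,"dz":0.001,"twist":0},{"dx":-0.008,"dy":0,"dz":0.001,"twist":0},{"dx":-0.01,"dy":0,"dz":0.001,"twist":0},{"dx":-0.01,"dy":0,"dz":0.001,"twist":0}]}}

```text
t: 14.1
eef_pos: [509.3, 119.6, 23.9]
tcp_rot: [-3.141, -0.002, 2.928]
ft_force: [-5.0, 1.9, 4.0]
opening: 0.005
```

{"op": "carry_out", "data": {"moves": [{"dx":-0.001,"dy":0,"dz":0,"twist":0},{"dx":-0.002,"dy":0,"dz":0,"twist":0},{"dx":-0.003,"dy":0,"dz":0,"twist":0},{"dx":-0.003,"dy":0,"dz":0,"twist":0}]}}

```text
t: 14.5
eef_pos: [511.8, 119.0, 23.9]
tcp_rot: [-3.141, -0.002, 2.928]
ft_force: [-6.2, 1.9, 3.9]
opening: 0.002
```

{"op": "carry_out", "data": {"moves": [{"dx":-0.001,"dy":0,"dz":0,"twist":0},{"dx":-0.002,"dy":0,"dz":0,"twist":0},{"dx":-0.003,"dy":0,"dz":0,"twist":0},{"dx":-0.003,"dy":0,"dz":0,"twist":0}]}}

```text
t: 14.9
eef_pos: [514.5, 118.4, 23.9]
tcp_rot: [-3.141, -0.003, 2.928]
ft_force: [-7.4, 1.2, 5.2]
opening: 0.006
```

{"op": "carry_out", "data": {"moves": [{"dx":-0.001,"dy":0,"dz":0,"twist":0},{"dx":-0.0015,"dy":0,"dz":0,"twist":0},{"dx":-0.0015,"dy":0,"dz":0,"twist":0}]}}

```text
t: 15.2
eef_pos: [514.5, 118.4, 23.8]
tcp_rot: [-3.14, -0.006, 2.928]
ft_force: [-12.9, 5.2, 9.9]
opening: 0.005
```

Motion has stopped and the force is rising, so it is flush. A little more preload, then check.

{"op": "carry_out", "data": {"moves": [{"dx":-0.0005,"dy":0,"dz":0,"twist":0},{"dx":-0.001,"dy":0,"dz":0,"twist":0},{"dx":-0.001,"dy":0,"dz":0,"twist":0},{"dx":-0.001,"dy":0,"dz":0,"twist":0},{"dx":-0.001,"dy":0,"dz":0,"twist":0}]}}

```text
t: 15.7
eef_pos: [514.5, 118.3, 23.7]
tcp_rot: [-3.14, -0.008, 2.928]
ft_force: [-17.6, 6.3, 13.3]
opening: 0.005
```

```bash
python3 - <<'E'
from h import *
go(514.5,118.4,24,77.8)
p,_=read_camera('side')
cv2.imwrite('pics/s5.png',cv2.resize(p[210:420,220:400,::-1],None,fx=3,fy=3,interpolation=cv2.INTER_CUBIC)[:600])
p,d=read_camera('top');print(state()['ft_force'],state()['eef_pos'])
C=camera_info('top');K=np.array(C['mtx']);R=np.array(C['R']);t=np.array(C['t'])
v,u=np.mgrid[:480,:640];P=np.stack([(u-K[0,2])/K[0,0]*d,(v-K[1,2])/K[1,1]*d,d],-1);W=(P-t)@R
m=(abs(W[...,2]-92)<6)&(np.hypot(W[...,0]-627,W[...,1]-94)<40)
r=cv2.minAreaRect(W[m][:,:2].astype(np.float32)) if m.sum()>10 else '';print(m.sum(),r)
E
```

```text
t 15.7 pos [514.5 118.3  23.7] ya 77.78 rp [-3.14   -0.0076] q [ 0.1   0.64  1.96  0.    0.56 -1.26] F [-17.6   6.3  13.3] op 0.5
row dx -0.0000 dy 0.0001 dz -0.0003 twist -0.02
[-17.75811583   7.22350638  12.46055106] [514.47455759 118.3142783   23.77821654]
332 ((630.869384765625, 92.76423645019531), (45.21072769165039, 22.267932891845703), 77.17627716064453)
```

View pics/s5.png

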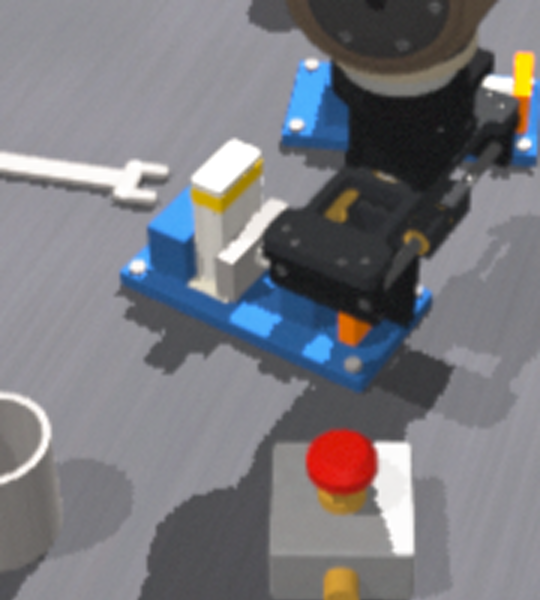

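The spacer is upright against the stop, now clamped by the ram face, and the plunger is up. Spacer, stop and ram are flush under a steady push of about 19 N. Handing in.

```bash
python3 -c "
from cell import *
print(job_done());s=state();print(s['t'],s['eef_pos'],s['ft_force'])"
```

```text
the job is handed in; nothing more can be done
None
the job is handed in; nothing more can be done
```

I carried out every step and handed the job in while still pressing the ram. `job_done()` gives no verdict, so whether it passed isn't confirmed.

- **Plunger:** I pressed it until the upward force jumped to about 26 N at z = 64 mm, which is its stop. A later side view showed it back up at about 76 mm.
- **Spacer:** I set it down in the wide gap (the left station) about 1 mm off the middle, and felt the floor at the height expected. I then let go of it and lifted clear.
- **Ram:** I pushed the orange plate with shut fingers until it stopped moving. The push held steady at about 19 N along the ram, against a spring of about 6 N. The top camera showed the spacer moved about 4.7 mm, up against the stop, within 1° of the jaws and near their middle along y. That fits a ram travel of about 8 mm.
- **Bystanders:** I never went near the can, the tube offcut, the wrench or the narrow ram. They looked unmoved in the pictures, but I did not measure them again.

One check failed: the top camera could not confirm the plunger because the arm was in the way, so I used the side camera. The push also put about 13 N of upward force on the fingertips, probably friction at the plate. It stayed steady and well under the limits.

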